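# Run the stuck vial carriage home in the vial reader and start it

### The job

The vial carriage of the reader is stuck on its rail. Push it by its upright plate until it breaks free, ease it on under the hood until it gently meets the hidden docking contact and rests against it, then press the start button on the hood. Do not ram or force the contact, and leave the dish, the carton and the bottle where they are.

Things in the scene. Friction and masses are not known exactly. Their poses are not given: they have to be found in the camera images.
- unit: Vial reader, fixed: aluminium base 420 x 120 x 12 mm (x -120 to 300 mm) with a rail along it and a white hood over x 150 to 300 mm, 120 mm wide, top 118 mm above the desk. x runs along the rail in the pushing direction, into the hood; z up; origin on the desk under the rail. A black block, 50 mm wide, 42 mm high, stands on the rail's rear end (x -120 to -100 mm).
- push_plate (a point): Centre of the carriage's upright aluminium push plate: 10 mm thick along the rail, 50 mm wide, from 44 to 104 mm above the desk (this point at 74), flush with the carriage's rear end. x is the pushing direction. The carriage, 130 x 70 mm, bears a rack of vials, 92 mm high, that begins 35 mm ahead of this point. The plate always stays 25 mm or more outside the hood.
- carriage (a joint): Travel along the rail in m, growing into the hood; starts at 0 to 0.005. Within the first 20 mm a hidden sprung catch stops it: getting past takes 8 to 17 N, then it breaks free and may jump ahead up to 30 mm; past 0.05 it slides with about 3 N of friction. The docking contact is met somewhere between 0.10 and 0.17, unseen and different each time.
- dock (a joint): How far the hidden docking contact, a stiff sprung plunger, is pressed in, in m: 0 untouched, 8 N per mm; readings too coarse to steer by. Pushed against it with 6 to 14 N in all and left, the carriage stays there by its friction, pressing it in about 0.3 mm. It is damaged when pressed in 2.4 mm (about 22 N of push) or met faster than 60 mm/s.
- start_top (a point): Centre of the top face of the start button, a plain grey round button of 30 mm diameter on the hood's top, 225 mm along x from the reader's origin. z up.
- start (a joint): How far the start button is pressed, in m: 0 released, 0.006 fully down, which takes 5 N; it springs back.
- dish: Steel tray 90 x 150 x 25 mm, loose, not to be disturbed. Origin at the centre of its underside.
- carton: White carton with a green band, 100 x 200 x 65 mm, loose, not to be disturbed. Origin at the centre of its underside.
- gel: Clear bottle with a white cap, 56 mm across, 130 mm high, loose, not to be disturbed. Origin at the centre of its underside.

How it is judged:
By the outcome, as a careful person would: the job done as asked, in the order asked, and still so for the second after the job is handed in, with the robot touching nothing.
It also fails if it takes over 58 s, if anything falls off the work surface, if the arm or the gripper's body presses on something with over 40 N, if the wrist force passes 120 N, or if a joint passes its speed limit or range.

### The arm

A 7-joint arm with a two-finger parallel gripper is mounted at the origin on the work surface. World frame = base frame: x ahead of the robot, y to its left, z up, the work surface at z = 0. Lengths are in m, angles in rad, forces in N, time in s.
With the tool pointing down it reaches from about 0.425 to 0.875 m from the base axis. Payload 4.7 kg.
Tool frame: the origin (TCP) lies at the very end of the fingers, on their centre line; the grasp point (between the pads) lies 19 mm behind it; z points along the fingers, y is the line along which they close (so a half turn about z gives the same grasp; the last joint's range is limited). The gripper opens to 87 mm and grips with 3 to 60 N. Pads are 19 mm wide; open, the fingers measure 117 mm over their backs; the gripper's body (75 mm by 190 mm) begins 51 mm behind the grasp point.
Start: joints at [-1.211, 0.321, -0.07, 1.45, 0.023, 1.371, -0.057], TCP at [0.22, 0.612, 0.223] pointing down, gripper open.
Joint ranges: [-2.86, 2.86], [-0.3, 2.09], [-1.38, 1.24], [0.06, 2.45], [-1.56, 4.7], [0.09, 2.05], [-2.69, 2.69]. Speed limits (rad/s): [2.57, 2.57, 3.14, 3.14, 3.14, 3.14, 3.14].

### API

Orientations are given as a rotation vector (axis times angle).
In Python, from bench import ctrl gives the robot as it stands.
- The arm moves only by the tool jog_arm, never from a script. Its argument "commands" is a list of rows, each a list of 7 numbers: the opening, from 0 (shut) to 1 (fully open), then the shift along the world's x, y, z scaled (see below), then the turn, a rotation vector about the world's x, y, z scaled (see below). A call has exactly 5 rows; each row is the pose to reach, as a shift and turn from the pose commanded when the call began; what a row does not reach only later rows make up. The controller multiplies each number of a shift by 0.5 m and each number of a turn by 30 degrees. A row lasts 1/12 s, in which the tool goes at most 41.7 mm and 7.16 degrees, less where a joint would pass 70% of its speed; a pose out of reach is approached as far as the arm can. A call with a number of a shift or a turn outside -1 to 1 is refused whole. A call with a gripper value outside its range is refused whole. The fingers move at their own pace and stop on an object; "grip_force" is the grip in N (left out, the last holds). Time passes only in rows, so rows that repeat a pose let the fingers close, or fill a call up. It gives the time, the measured TCP pose, the force, the opening and the grip force at its end, in the units of the state.
- ctrl.get_state(): the state, without advancing time (a new reading comes with each control period).
- ctrl.get_image(name): name is "scene" or "top" or "wrist"; returns a dict with "frame" (480x640x3 uint8, red, green, blue), "vfov" (degrees; the focal length in pixels is half the picture's height over the tangent of half this angle, whatever the lens; pixels are square), "cx", "cy" (the principal point, pixels), "camera_from_world" (4x4, takes a point from world to camera coordinates); the wrist camera has in their place "mount" (4x4, takes a point from camera to tool coordinates, whose origin is the TCP and whose axes are the flange's). Camera axes: x right, y down, z forward; pixel columns grow to the right and rows downward; lengths in m; the calibration is good to about 2 mm. A picture is of the moment at which its call begins: read the wrist's pose just before it. There is no depth.
- ctrl.close_job(): hands the job in; it is judged then, once.
The state is a dict: "time": time; "joint_positions": joint angles; "qd": joint speeds; "joint_torque": joint torques, N m; "position": TCP position; "tool_rot": TCP orientation; "ft_force": force on the tool from outside, world axes, zero at the start; "torque": the same for the moment, N m; "grip_width": opening from 0.0 (shut) to 1.0 (fully open); "grip_force": force on a finger pad.
Only numpy, scipy, OpenCV 4.12 (cv2) and the standard library are available. Lean on these libraries where they do the work, as an engineer would, in place of code of your own. Each camera call takes 0.05 s, during which the arm holds its last target. There are 200 camera calls.

## Working session

There is one attempt and no reset: what is moved stays moved. The work goes in short steps, Python scripts to look and compute and a tool call to move; the robot and the scene stay as the last step left them, time stands still between calls to the robot, and variables do not carry over. Pictures are saved under pics/ and viewed, at most 10 in all, crops included, and the job is handed in when it is done.

Besides the shell and the picture viewer there is one more tool, called after ">>>" by a JSON object that holds its "fn" and its "kwargs", one argument or row to a line. jog_arm: Moves the arm, as the interface text tells. Shifts and turns lie within -1 to 1; 1 stands for 0.5 m of shift or 30 degrees of turn. Its arguments: {"type":"object","properties":{"commands":{"type":"array","items":{"type":"array","items":{"type":"number","minimum":-1,"maximum":1}}},"grip_force":{"type":"number"}},"required":["commands"]}

```bash
mkdir -p pics; ls; python3 - <<'E'
from bench import ctrl
import cv2,numpy as np,pickle
s=ctrl.get_state();print({k:np.round(v,3) for k,v in s.items()})
for n in("scene","top"):
    d=ctrl.get_image(n);pickle.dump(d,open(f"{n}.pkl","wb"))
    cv2.imwrite(f"pics/{n}0.png",d["frame"][...,::-1]);print(n,d["vfov"],d["cx"],d["cy"],np.round(d["camera_from_world"],3))
E
```

```text
pics
{'time': np.float64(0.0), 'joint_positions': array([-1.211,  0.322, -0.07 ,  1.452,  0.023,  1.371, -0.057]), 'qd': array([ 0.   , -0.001,  0.   ,  0.001,  0.   , -0.002,  0.   ]), 'joint_torque': array([ 0.0000e+00, -4.9129e+01, -4.0400e-01, -3.1253e+01, -6.4000e-02,
        4.4000e-02,  0.0000e+00]), 'position': array([0.22 , 0.611, 0.221]), 'tool_rot': array([-5.400e-01, -3.095e+00,  3.000e-03]), 'ft_force': array([ 0.069, -0.286,  0.811]), 'torque': array([0.027, 0.016, 0.037]), 'grip_force': np.float64(0.0), 'grip_width': np.float64(1.001)}
scene 55.914827903560315 321.5085456139666 244.8068561382911 [[ 0.843  0.537  0.018 -0.509]
 [ 0.373 -0.562 -0.738 -0.155]
 [-0.386  0.629 -0.674  1.504]
 [ 0.     0.     0.     1.   ]]
top 49.747572316372256 313.5652267266567 236.19875046288232 [[ 0.01  -1.    -0.002 -0.028]
 [-0.994 -0.01  -0.107  0.621]
 [ 0.107  0.003 -0.994  1.537]
 [ 0.     0.     0.     1.   ]]
```

View pics/scene0.png

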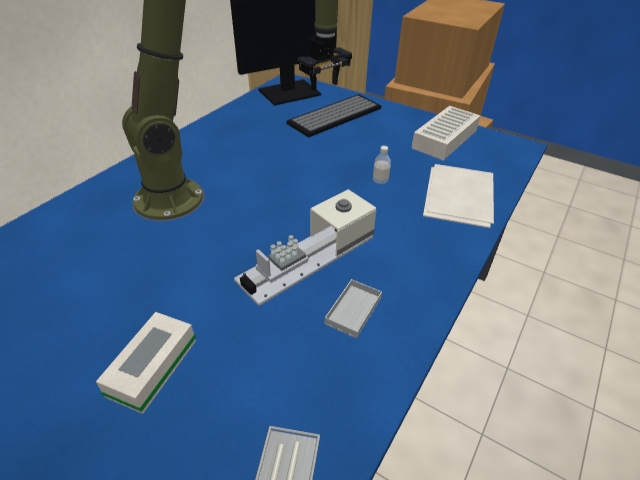

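View pics/top0.png

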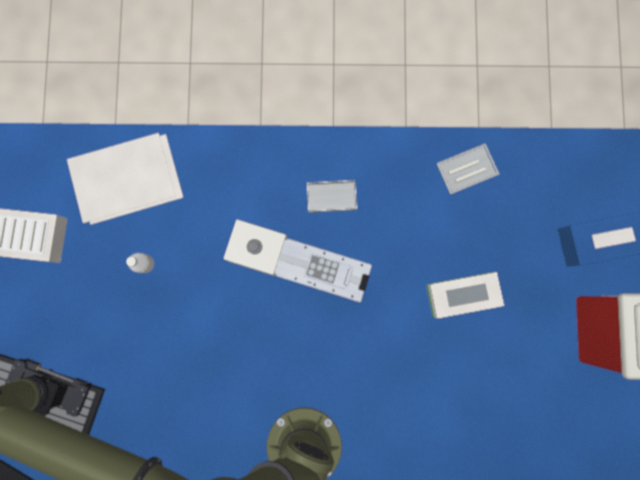

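The scene view shows the reader with its button near (344,205), the plate near (263,263) and the black block near (249,284). In the top view the button is at (255,246), the block at (364,282), the dish at (332,196), the carton at (466,295) and the bottle at (140,262). The push direction is roughly world +y.

```bash
cat > h.py <<'E'
import numpy as np,cv2,pickle
def ray(d,u,v,T=None):
    f=240/np.tan(np.radians(d["vfov"]/2)); T=d["camera_from_world"] if T is None else T
    R=T[:3,:3];o=-R.T@T[:3,3]
    return o,R.T@np.array([(u-d["cx"])/f,(v-d["cy"])/f,1])
def onz(d,u,v,z,T=None):
    o,r=ray(d,u,v,T);return o+r*(z-o[2])/r[2]
def two(a,b):
    (o1,r1),(o2,r2)=a,b
    t=np.linalg.lstsq(np.c_[r1,-r2],o2-o1,rcond=None)[0]
    p,q=o1+r1*t[0],o2+r2*t[1];return (p+q)/2,np.linalg.norm(p-q)
def proj(d,p,T=None):
    f=240/np.tan(np.radians(d["vfov"]/2)); T=d["camera_from_world"] if T is None else T
    c=T[:3,:3]@p+T[:3,3];return f*c[0]/c[2]+d["cx"],f*c[1]/c[2]+d["cy"]
E
python3 - <<'E'
from h import *
t=pickle.load(open("top.pkl","rb"));s=pickle.load(open("scene.pkl","rb"))
def blob(d,lo,hi,box):
    g=cv2.cvtColor(d["frame"],cv2.COLOR_RGB2HSV);u0,v0,u1,v1=box
    m=cv2.inRange(g,lo,hi)[v0:v1,u0:u1]
    n,l,st,c=cv2.connectedComponentsWithStats(m);i=1+np.argmax(st[1:,4]);print(st[i],end=" ");return c[i]+[u0,v0]
bt=blob(t,(0,0,60),(180,90,150),(238,232,270,262));print(bt)
kt=blob(t,(0,0,0),(180,255,50),(350,265,380,300));print(kt)
B=onz(t,*bt,.126);K=onz(t,*kt,.05);print(B,K)
for z in(.012,):
  for p in((371,263),(362,301)):print(onz(t,*p,z))
for p in((237,220),(287,238),(275,275),(225,258)):print(onz(t,*p,.118))
d=(B-K)[:2];print("yaw",np.degrees(np.arctan2(d[1],d[0])),np.linalg.norm(d))
for n,u,z in(("dish",(332,196),.02),("carton",(466,295),.065),("gel",(133,263),.13)):print(n,onz(t,*u,z))
a=cv2.resize(t["frame"][205:315,210:390],None,fx=4,fy=4,interpolation=2)[...,::-1]
cv2.imwrite("pics/topc.png",a)
E
```

```text
[  9   8  15  14 159] [254.16981132 246.33962264]
[11 11  6 13 36] [363.66666667 281.77777778]
[0.58072357 0.14707417 0.126     ] [ 0.48480802 -0.1718252   0.05      ]
[ 0.54301703 -0.19784426  0.012     ]
[ 0.42744535 -0.17032181  0.012     ]
[0.65705512 0.19916567 0.118     ]
[0.60634262 0.05436851 0.118     ]
[0.50012996 0.08689376 0.118     ]
[0.54717599 0.23063164 0.118     ]
yaw 73.26025896119286 0.3330114152328273
dish [ 0.7481451  -0.07710082  0.02      ]
carton [ 0.4488071  -0.47059526  0.065     ]
gel [0.52968351 0.48876116 0.13      ]
```

View pics/topc.png

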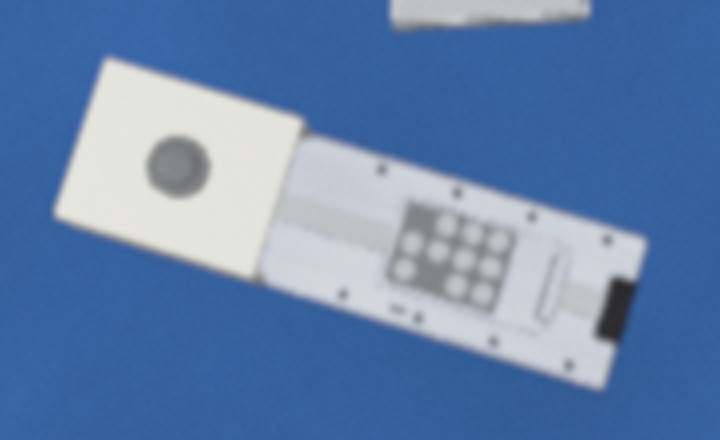

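The crop shows the plate's top edge at about crop (551,287), the block's front edge near (601,308), the rack starting near (510,270) and the button at (178,167). Next: plate position along the rail and its offset across it.

```bash
python3 - <<'E'
from h import *
t=pickle.load(open("top.pkl","rb"));s=pickle.load(open("scene.pkl","rb"))
P=onz(t,210+551/4,205+287/4,.104);print("plate",P)
B=np.array([.5807,.1471,0]);K=np.array([.4848,-.1718,0])
e=(B-K)/np.linalg.norm(B-K);n=np.array([-e[1],e[0],0]);O=B-.225*e
print("e",e,"O",O,"plate s,n",(P-O)@e,(P-O)@n)
for nm,x,z in(("plate",(P-O)@e,.104),("button",.225,.126)):
    print(nm,"scene px",proj(s,O+e*x+[0,0,z]))
g=s["frame"][190:310,225:385];cv2.imwrite("pics/scc.png",cv2.resize(g,None,fx=5,fy=5,interpolation=2)[...,::-1])
E
```

```text
plate [ 0.49762452 -0.12105221  0.104     ]
e [0.28798147 0.95763598 0.        ] O [ 0.51590417 -0.0683681   0.        ] plate s,n -0.05571640450885263 0.0023332042141864687
plate scene px (np.float64(262.7604187457111), np.float64(253.95252566508253))
button scene px (np.float64(343.17070729705125), np.float64(204.9294103298213))
```

View pics/scc.png

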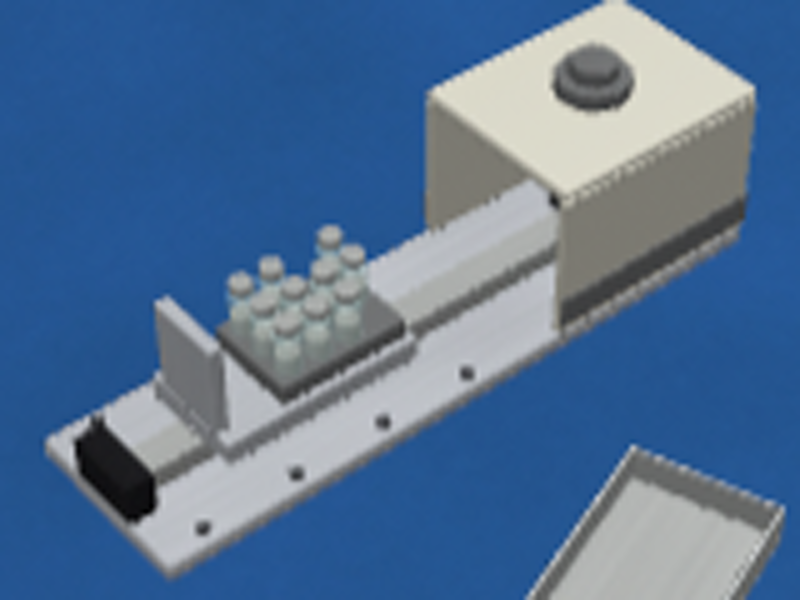

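>>> {"fn": "jog_arm", "kwargs": {
  "commands": [
    [0, 0.08, -0.08, 0, 0, 0, -0.2],
    [0, 0.16, -0.16, 0, 0, 0, -0.4],
    [0, 0.24, -0.24, 0, 0, 0, -0.6],
    [0, 0.32, -0.32, 0, 0, 0, -0.8],
    [0, 0.4, -0.4, 0, 0, 0, -1]
  ],
  "grip_force": 20
}}

```text
time: 0.52
position: [0.3686, 0.4624, 0.2222]
tool_rot: [-1.33, -2.846, 0.001]
ft_force: [0.1, 0.3, -0.0]
grip_width: 0.703
grip_force: 0.0
```

The scene crop shows the block at crop (115,470), the plate with top centre at (190,318) and about 39 mm free behind it, which agrees with the top view to within a pixel. I'll travel to above the gap behind the plate.

>>> {"fn": "jog_arm", "kwargs": {
  "commands": [
    [0, 0.016, -0.08, 0, 0, 0, -0.2],
    [0, 0.032, -0.16, 0, 0, 0, -0.4],
    [0, 0.048, -0.24, 0, 0, 0, -0.6],
    [0, 0.064, -0.32, 0, 0, 0, -0.8],
    [0, 0.08, -0.4, 0, 0, 0, -1]
  ]
}}

```text
time: 0.93
position: [0.4075, 0.262, 0.2221]
tool_rot: [-2.021, -2.405, 0.001]
ft_force: [0.3, 0.6, 0.7]
grip_width: 0.321
grip_force: 0.0
```

>>> {"fn": "jog_arm", "kwargs": {
  "commands": [
    [0, 0.016, -0.08, 0, 0, 0, -0.18],
    [0, 0.032, -0.16, 0, 0, 0, -0.36],
    [0, 0.048, -0.24, 0, 0, 0, -0.54],
    [0, 0.064, -0.32, 0, 0, 0, -0.72],
    [0, 0.08, -0.4, 0, 0, 0, -0.9]
  ]
}}

```text
time: 1.35
position: [0.4473, 0.0622, 0.2224]
tool_rot: [-2.526, -1.867, -0.0]
ft_force: [1.2, 0.2, -0.1]
grip_width: 0.017
grip_force: 0.0
```

>>> {"fn": "jog_arm", "kwargs": {
  "commands": [
    [0, 0.016, -0.08, 0, 0, 0, 0],
    [0, 0.032, -0.16, 0, 0, 0, 0],
    [0, 0.048, -0.24, 0, 0, 0, 0],
    [0, 0.06, -0.32, 0, 0, 0, 0],
    [0, 0.08, -0.4, 0, 0, 0, 0]
  ]
}}

```text
time: 1.77
position: [0.487, -0.1378, 0.2226]
tool_rot: [-2.522, -1.872, -0.001]
ft_force: [1.0, 0.1, -1.1]
grip_width: 0.005
grip_force: 0.0
```

```bash
python3 - <<'E'
from bench import ctrl
from h import *
from scipy.spatial.transform import Rotation as Ro
s=ctrl.get_state();d=ctrl.get_image("wrist")
M=np.eye(4);M[:3,:3]=Ro.from_rotvec(s["tool_rot"]).as_matrix();M[:3,3]=s["position"]
d["T"]=np.linalg.inv(M@d["mount"]);pickle.dump(d,open("w.pkl","wb"));print(s["position"],np.round(d["mount"],3),d["vfov"])
e=np.array([.288,.9576,0]);n=np.array([-.9576,.288,0]);O=np.array([.5159,-.0684,0])
f=d["frame"].copy()
for x,z in((-.0557,.104),(.225,.126)):
    print(proj(d,O+e*x+[0,0,z],d["T"]))
    u=proj(d,O+e*x+[0,0,z],d["T"]);cv2.drawMarker(f,(int(u[0]),int(u[1])),(255,0,0))
cv2.imwrite("pics/w0.png",f[...,::-1])
E
```

```text
[ 0.48695025 -0.13778783  0.22258473] [[ 0.    -0.966 -0.257  0.069]
 [ 1.     0.001 -0.001 -0.   ]
 [ 0.001 -0.257  0.966 -0.161]
 [ 0.     0.     0.     1.   ]] 58.41384481091998
(np.float64(337.45748575362404), np.float64(200.73958292610934))
(np.float64(342.9438132976761), np.float64(-417.6119870292498))
```

View pics/w0.png

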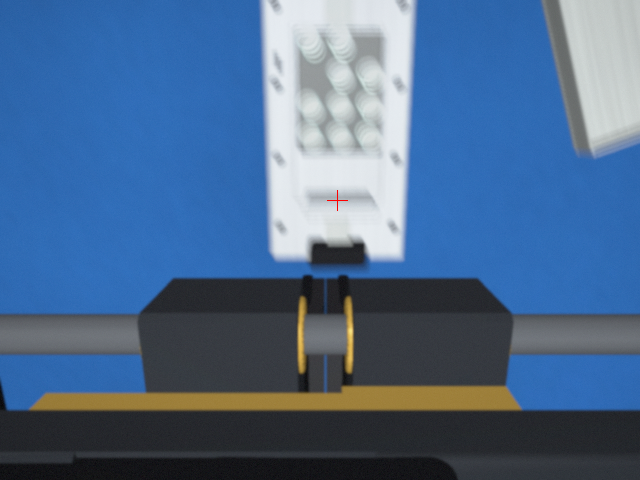

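The marker at (337,201) sits on the plate's top edge and the rail centre is near column 338, so the estimate holds. Descend behind the plate.

>>> {"fn": "jog_arm", "kwargs": {
  "commands": [
    [0, 0.011, -0.016, -0.06, 0, 0, 0],
    [0, 0.011, -0.016, -0.13, 0, 0, 0],
    [0, 0.011, -0.016, -0.2, 0, 0, 0],
    [0, 0.011, -0.016, -0.26, 0, 0, 0],
    [0, 0.011, -0.016, -0.305, 0, 0, 0]
  ]
}}

```text
time: 2.23
position: [0.4913, -0.1432, 0.0671]
tool_rot: [-2.521, -1.871, 0.004]
ft_force: [0.2, 0.5, 0.1]
grip_width: 0.006
grip_force: 0.0
```

>>> {"fn": "jog_arm", "kwargs": {
  "commands": [
    [0, 0.001, 0.0035, 0, 0, 0, 0],
    [0, 0.002, 0.007, 0, 0, 0, 0],
    [0, 0.003, 0.0105, 0, 0, 0, 0],
    [0, 0.004, 0.014, 0, 0, 0, 0],
    [0, 0.005, 0.0175, 0, 0, 0, 0]
  ]
}}

```text
time: 2.65
position: [0.4963, -0.1359, 0.0715]
tool_rot: [2.521, 1.871, 0.002]
ft_force: [-2.4, -3.9, 0.7]
grip_width: 0.006
grip_force: 1.7
```

>>> {"fn": "jog_arm", "kwargs": {
  "commands": [
    [0, 0.0006, 0.002, 0, 0, 0, 0],
    [0, 0.0012, 0.004, 0, 0, 0, 0],
    [0, 0.0018, 0.006, 0, 0, 0, 0],
    [0, 0.0024, 0.008, 0, 0, 0, 0],
    [0, 0.003, 0.01, 0, 0, 0, 0]
  ]
}}

```text
time: 3.07
position: [0.498, -0.1302, 0.0706]
tool_rot: [2.521, 1.872, 0.002]
ft_force: [0.6, -4.6, 2.3]
grip_width: 0.004
grip_force: 1.6
```

>>> {"fn": "jog_arm", "kwargs": {
  "commands": [
    [0, 0.0006, 0.002, 0, 0, 0, 0],
    [0, 0.0012, 0.004, 0, 0, 0, 0],
    [0, 0.0018, 0.006, 0, 0, 0, 0],
    [0, 0.0024, 0.008, 0, 0, 0, 0],
    [0, 0.003, 0.01, 0, 0, 0, 0]
  ]
}}

```text
time: 3.48
position: [0.4987, -0.1269, 0.0703]
tool_rot: [2.521, 1.87, -0.002]
ft_force: [-1.4, -8.6, 3.2]
grip_width: 0.002
grip_force: 4.2
```

>>> {"fn": "jog_arm", "kwargs": {
  "commands": [
    [0, 0.0006, 0.002, 0, 0, 0, 0],
    [0, 0.0012, 0.004, 0, 0, 0, 0],
    [0, 0.0018, 0.006, 0, 0, 0, 0],
    [0, 0.0024, 0.008, 0, 0, 0, 0],
    [0, 0.003, 0.01, 0, 0, 0, 0]
  ]
}}

```text
time: 3.9
position: [0.4993, -0.1249, 0.0704]
tool_rot: [2.521, 1.867, -0.006]
ft_force: [-2.9, -14.1, 4.2]
grip_width: 0.004
grip_force: 6.9
```

>>> {"fn": "jog_arm", "kwargs": {
  "commands": [
    [0, 0.0006, 0.002, 0, 0, 0, 0],
    [0, 0.0012, 0.004, 0, 0, 0, 0],
    [0, 0.0018, 0.006, 0, 0, 0, 0],
    [0, 0.0024, 0.008, 0, 0, 0, 0],
    [0, 0.003, 0.01, 0, 0, 0, 0]
  ]
}}

```text
time: 4.32
position: [0.5008, -0.1201, 0.0703]
tool_rot: [2.522, 1.866, -0.006]
ft_force: [-1.4, -11.4, 3.4]
grip_width: 0.007
grip_force: 5.8
```

>>> {"fn": "jog_arm", "kwargs": {
  "commands": [
    [0, 0.0006, 0.002, 0, 0, 0, 0],
    [0, 0.0012, 0.004, 0, 0, 0, 0],
    [0, 0.0018, 0.006, 0, 0, 0, 0],
    [0, 0.0024, 0.008, 0, 0, 0, 0],
    [0, 0.003, 0.01, 0, 0, 0, 0]
  ]
}}

```text
time: 4.73
position: [0.5028, -0.1084, 0.0696]
tool_rot: [-2.52, -1.873, 0.0]
ft_force: [0.1, 0.4, -0.7]
grip_width: 0.007
grip_force: 0.0
```

>>> {"fn": "jog_arm", "kwargs": {
  "commands": [
    [0, 0.0006, 0.002, 0, 0, 0, 0],
    [0, 0.0012, 0.004, 0, 0, 0, 0],
    [0, 0.0018, 0.006, 0, 0, 0, 0],
    [0, 0.0024, 0.008, 0, 0, 0, 0],
    [0, 0.003, 0.01, 0, 0, 0, 0]
  ]
}}

```text
time: 5.15
position: [0.5047, -0.1048, 0.0701]
tool_rot: [-2.522, -1.873, -0.0]
ft_force: [0.8, 0.7, 0.1]
grip_width: 0.004
grip_force: 0.0
```

>>> {"fn": "jog_arm", "kwargs": {
  "commands": [
    [0, 0.0006, 0.002, 0, 0, 0, 0],
    [0, 0.0012, 0.004, 0, 0, 0, 0],
    [0, 0.0018, 0.006, 0, 0, 0, 0],
    [0, 0.0024, 0.008, 0, 0, 0, 0],
    [0, 0.003, 0.01, 0, 0, 0, 0]
  ]
}}

```text
time: 5.57
position: [0.5059, -0.1009, 0.0701]
tool_rot: [2.523, 1.871, -0.001]
ft_force: [-1.4, -2.9, 0.6]
grip_width: 0.001
grip_force: 1.6
```

The catch has broken free and the finger is touching the plate again, at about 0.037 m of travel. I'll move on to about 0.08, then creep.

>>> {"fn": "jog_arm", "kwargs": {
  "commands": [
    [0, 0.0023, 0.0077, 0, 0, 0, 0],
    [0, 0.0046, 0.0154, 0, 0, 0, 0],
    [0, 0.0069, 0.023, 0, 0, 0, 0],
    [0, 0.0092, 0.0307, 0, 0, 0, 0],
    [0, 0.0115, 0.0383, 0, 0, 0, 0]
  ]
}}

```text
time: 5.98
position: [0.5121, -0.0803, 0.0701]
tool_rot: [2.522, 1.873, 0.0]
ft_force: [-0.4, -3.8, 1.5]
grip_width: 0.009
grip_force: 1.8
```

>>> {"fn": "jog_arm", "kwargs": {
  "commands": [
    [0, 0.0023, 0.0077, 0, 0, 0, 0],
    [0, 0.0046, 0.0154, 0, 0, 0, 0],
    [0, 0.0069, 0.023, 0, 0, 0, 0],
    [0, 0.0092, 0.0307, 0, 0, 0, 0],
    [0, 0.0115, 0.0383, 0, 0, 0, 0]
  ]
}}

```text
time: 6.4
position: [0.5178, -0.0613, 0.0701]
tool_rot: [2.522, 1.873, 0.0]
ft_force: [-0.4, -3.4, 1.8]
grip_width: 0.002
grip_force: 1.8
```

>>> {"fn": "jog_arm", "kwargs": {
  "commands": [
    [0, 0.0012, 0.004, 0, 0, 0, 0],
    [0, 0.0024, 0.008, 0, 0, 0, 0],
    [0, 0.0035, 0.0118, 0, 0, 0, 0],
    [0, 0.0046, 0.0154, 0, 0, 0, 0],
    [0, 0.0058, 0.0192, 0, 0, 0, 0]
  ]
}}

```text
time: 6.82
position: [0.5206, -0.0521, 0.0701]
tool_rot: [2.522, 1.873, 0.0]
ft_force: [0.5, -3.1, -0.0]
grip_width: 0.006
grip_force: 1.6
```

>>> {"fn": "jog_arm", "kwargs": {
  "commands": [
    [0, 0.0005, 0.0016, 0, 0, 0, 0],
    [0, 0.001, 0.0031, 0, 0, 0, 0],
    [0, 0.0014, 0.0046, 0, 0, 0, 0],
    [0, 0.0018, 0.0062, 0, 0, 0, 0],
    [0, 0.0023, 0.0077, 0, 0, 0, 0]
  ]
}}

```text
time: 7.23
position: [0.5218, -0.0483, 0.0701]
tool_rot: [2.522, 1.873, 0.0]
ft_force: [0.5, -3.6, 0.5]
grip_width: 0.007
grip_force: 1.6
```

>>> {"fn": "jog_arm", "kwargs": {
  "commands": [
    [0, 0.0005, 0.0016, 0, 0, 0, 0],
    [0, 0.001, 0.0031, 0, 0, 0, 0],
    [0, 0.0014, 0.0046, 0, 0, 0, 0],
    [0, 0.0018, 0.0062, 0, 0, 0, 0],
    [0, 0.0023, 0.0077, 0, 0, 0, 0]
  ]
}}

```text
time: 7.65
position: [0.523, -0.0444, 0.0701]
tool_rot: [2.522, 1.873, 0.0]
ft_force: [0.5, -3.2, 0.3]
grip_width: 0.009
grip_force: 1.6
```

>>> {"fn": "jog_arm", "kwargs": {
  "commands": [
    [0, 0.0005, 0.0016, 0, 0, 0, 0],
    [0, 0.001, 0.0031, 0, 0, 0, 0],
    [0, 0.0014, 0.0046, 0, 0, 0, 0],
    [0, 0.0018, 0.0062, 0, 0, 0, 0],
    [0, 0.0023, 0.0077, 0, 0, 0, 0]
  ]
}}

```text
time: 8.07
position: [0.5241, -0.0405, 0.0701]
tool_rot: [2.522, 1.873, 0.0]
ft_force: [0.4, -2.8, -0.2]
grip_width: 0.006
grip_force: 1.6
```

>>> {"fn": "jog_arm", "kwargs": {
  "commands": [
    [0, 0.0005, 0.0016, 0, 0, 0, 0],
    [0, 0.001, 0.0031, 0, 0, 0, 0],
    [0, 0.0014, 0.0046, 0, 0, 0, 0],
    [0, 0.0018, 0.0062, 0, 0, 0, 0],
    [0, 0.0023, 0.0077, 0, 0, 0, 0]
  ]
}}

```text
time: 8.48
position: [0.5253, -0.0367, 0.0701]
tool_rot: [2.522, 1.873, 0.0]
ft_force: [-0.1, -2.3, 0.5]
grip_width: -0.002
grip_force: 1.6
```

>>> {"fn": "jog_arm", "kwargs": {
  "commands": [
    [0, 0.0005, 0.0016, 0, 0, 0, 0],
    [0, 0.001, 0.0031, 0, 0, 0, 0],
    [0, 0.0014, 0.0046, 0, 0, 0, 0],
    [0, 0.0018, 0.0062, 0, 0, 0, 0],
    [0, 0.0023, 0.0077, 0, 0, 0, 0]
  ]
}}

```text
time: 8.9
position: [0.5264, -0.0328, 0.0701]
tool_rot: [2.522, 1.873, 0.0]
ft_force: [1.2, -3.7, 0.5]
grip_width: 0.004
grip_force: 1.6
```

>>> {"fn": "jog_arm", "kwargs": {
  "commands": [
    [0, 0.0005, 0.0016, 0, 0, 0, 0],
    [0, 0.001, 0.0031, 0, 0, 0, 0],
    [0, 0.0014, 0.0046, 0, 0, 0, 0],
    [0, 0.0018, 0.0062, 0, 0, 0, 0],
    [0, 0.0023, 0.0077, 0, 0, 0, 0]
  ]
}}

```text
time: 9.32
position: [0.5275, -0.0289, 0.0701]
tool_rot: [2.522, 1.873, -0.0]
ft_force: [0.9, -2.7, -0.7]
grip_width: 0.003
grip_force: 1.6
```

>>> {"fn": "jog_arm", "kwargs": {
  "commands": [
    [0, 0.0005, 0.0016, 0, 0, 0, 0],
    [0, 0.001, 0.0031, 0, 0, 0, 0],
    [0, 0.0014, 0.0046, 0, 0, 0, 0],
    [0, 0.0018, 0.0062, 0, 0, 0, 0],
    [0, 0.0023, 0.0077, 0, 0, 0, 0]
  ]
}}

```text
time: 9.73
position: [0.5286, -0.0251, 0.0701]
tool_rot: [2.522, 1.873, 0.0]
ft_force: [1.5, -3.9, 0.5]
grip_width: 0.005
grip_force: 1.6
```

>>> {"fn": "jog_arm", "kwargs": {
  "commands": [
    [0, 0.0005, 0.0016, 0, 0, 0, 0],
    [0, 0.001, 0.0031, 0, 0, 0, 0],
    [0, 0.0014, 0.0046, 0, 0, 0, 0],
    [0, 0.0018, 0.0062, 0, 0, 0, 0],
    [0, 0.0023, 0.0077, 0, 0, 0, 0]
  ]
}}

```text
time: 10.15
position: [0.5298, -0.0213, 0.0701]
tool_rot: [2.522, 1.873, 0.0]
ft_force: [1.9, -2.9, 0.7]
grip_width: 0.004
grip_force: 1.6
```

>>> {"fn": "jog_arm", "kwargs": {
  "commands": [
    [0, 0.0005, 0.0016, 0, 0, 0, 0],
    [0, 0.001, 0.0031, 0, 0, 0, 0],
    [0, 0.0014, 0.0046, 0, 0, 0, 0],
    [0, 0.0018, 0.0062, 0, 0, 0, 0],
    [0, 0.0023, 0.0077, 0, 0, 0, 0]
  ]
}}

```text
time: 10.57
position: [0.5309, -0.0174, 0.0701]
tool_rot: [2.522, 1.873, 0.0]
ft_force: [1.1, -3.5, 0.1]
grip_width: 0.005
grip_force: 1.6
```

>>> {"fn": "jog_arm", "kwargs": {
  "commands": [
    [0, 0.0005, 0.0016, 0, 0, 0, 0],
    [0, 0.001, 0.0031, 0, 0, 0, 0],
    [0, 0.0014, 0.0046, 0, 0, 0, 0],
    [0, 0.0018, 0.0062, 0, 0, 0, 0],
    [0, 0.0023, 0.0077, 0, 0, 0, 0]
  ]
}}

```text
time: 10.98
position: [0.5321, -0.0136, 0.0701]
tool_rot: [2.522, 1.873, 0.0]
ft_force: [0.8, -3.6, 0.2]
grip_width: 0.006
grip_force: 1.6
```

>>> {"fn": "jog_arm", "kwargs": {
  "commands": [
    [0, 0.0005, 0.0016, 0, 0, 0, 0],
    [0, 0.001, 0.0031, 0, 0, 0, 0],
    [0, 0.0014, 0.0046, 0, 0, 0, 0],
    [0, 0.0018, 0.0062, 0, 0, 0, 0],
    [0, 0.0023, 0.0077, 0, 0, 0, 0]
  ]
}}

```text
time: 11.4
position: [0.5333, -0.0097, 0.0701]
tool_rot: [2.522, 1.873, 0.0]
ft_force: [0.5, -4.0, 1.3]
grip_width: 0.003
grip_force: 1.6
```

>>> {"fn": "jog_arm", "kwargs": {
  "commands": [
    [0, 0.0005, 0.0016, 0, 0, 0, 0],
    [0, 0.001, 0.0031, 0, 0, 0, 0],
    [0, 0.0014, 0.0046, 0, 0, 0, 0],
    [0, 0.0018, 0.0062, 0, 0, 0, 0],
    [0, 0.0023, 0.0077, 0, 0, 0, 0]
  ]
}}

```text
time: 11.82
position: [0.5336, -0.0085, 0.0701]
tool_rot: [2.522, 1.87, -0.005]
ft_force: [-1.8, -9.7, 4.0]
grip_width: -0.001
grip_force: 4.8
```

The dock has been met: only 1.3 mm of advance and the push rose to about 10 N. Hold once to settle.

>>> {"fn": "jog_arm", "kwargs": {
  "commands": [
    [0, 0, 0, 0, 0, 0, 0],
    [0, 0, 0, 0, 0, 0, 0],
    [0, 0, 0, 0, 0, 0, 0],
    [0, 0, 0, 0, 0, 0, 0],
    [0, 0, 0, 0, 0, 0, 0]
  ]
}}

```text
time: 12.23
position: [0.5336, -0.0085, 0.0701]
tool_rot: [2.523, 1.87, -0.004]
ft_force: [-0.7, -7.2, 3.5]
grip_width: 0.003
grip_force: 4.2
```

>>> {"fn": "jog_arm", "kwargs": {
  "commands": [
    [0, 0.0002, 0.0006, 0, 0, 0, 0],
    [0, 0.0004, 0.0012, 0, 0, 0, 0],
    [0, 0.0006, 0.0019, 0, 0, 0, 0],
    [0, 0.0006, 0.0019, 0, 0, 0, 0],
    [0, 0.0006, 0.0019, 0, 0, 0, 0]
  ]
}}

```text
time: 12.65
position: [0.5336, -0.0083, 0.0701]
tool_rot: [2.523, 1.869, -0.006]
ft_force: [-2.5, -10.3, 4.2]
grip_width: 0.004
grip_force: 5.0
```

>>> {"fn": "jog_arm", "kwargs": {
  "commands": [
    [0, -0.0023, -0.0077, 0, 0, 0, 0],
    [0, -0.0058, -0.0192, 0, 0, 0, 0],
    [0, -0.0092, -0.0307, 0, 0, 0, 0],
    [0, -0.0127, -0.042, 0, 0, 0, 0],
    [0, -0.0144, -0.048, 0, 0, 0, 0]
  ]
}}

```text
time: 13.07
position: [0.5269, -0.0293, 0.0699]
tool_rot: [-2.522, -1.872, 0.0]
ft_force: [-0.1, 0.2, -0.0]
grip_width: 0.002
grip_force: 0.0
```

>>> {"fn": "jog_arm", "kwargs": {
  "commands": [
    [0, 0, 0, 0.05, 0, 0, 0],
    [0, 0, 0, 0.11, 0, 0, 0],
    [0, 0, 0, 0.17, 0, 0, 0],
    [0, 0, 0, 0.23, 0, 0, 0],
    [0, 0, 0, 0.26, 0, 0, 0]
  ]
}}

```text
time: 13.48
position: [0.5289, -0.0289, 0.2038]
tool_rot: [2.521, 1.872, 0.007]
ft_force: [1.5, -0.8, 0.1]
grip_width: 0.005
grip_force: 0.0
```

>>> {"fn": "jog_arm", "kwargs": {
  "commands": [
    [0, 0.021, 0.07, 0, 0, 0, 0],
    [0, 0.042, 0.14, 0, 0, 0, 0],
    [0, 0.062, 0.21, 0, 0, 0, 0],
    [0, 0.083, 0.28, 0, 0, 0, 0],
    [0, 0.104, 0.352, 0, 0, 0, 0]
  ]
}}

```text
time: 13.9
position: [0.5795, 0.1488, 0.2002]
tool_rot: [-2.522, -1.872, -0.001]
ft_force: [0.4, -0.3, 0.6]
grip_width: 0.003
grip_force: 0.0
```

```bash
python3 - <<'E'
from bench import ctrl
from h import *
from scipy.spatial.transform import Rotation as Ro
s=ctrl.get_state();d=ctrl.get_image("wrist")
M=np.eye(4);M[:3,:3]=Ro.from_rotvec(s["tool_rot"]).as_matrix();M[:3,3]=s["position"]
d["T"]=np.linalg.inv(M@d["mount"]);pickle.dump(d,open("w2.pkl","wb"));print(s["position"])
f=d["frame"].copy()
for z in (.118,.13):
    u=proj(d,np.array([.5807,.1471,z]),d["T"]);print(u);cv2.drawMarker(f,(int(u[0]),int(u[1])),(255,0,0))
cv2.imwrite("pics/w1.png",f[...,::-1])
f=ctrl.get_image("scene");pickle.dump(f,open("s2.pkl","wb"))
cv2.imwrite("pics/s2.png",cv2.resize(f["frame"][150:300,215:415],None,fx=4,fy=4)[...,::-1])
E
```

```text
[0.57949516 0.14881168 0.20015622]
(np.float64(328.622913442229), np.float64(245.82112518929185))
(np.float64(328.77245598968983), np.float64(251.7580902407823))
```

View pics/w1.png

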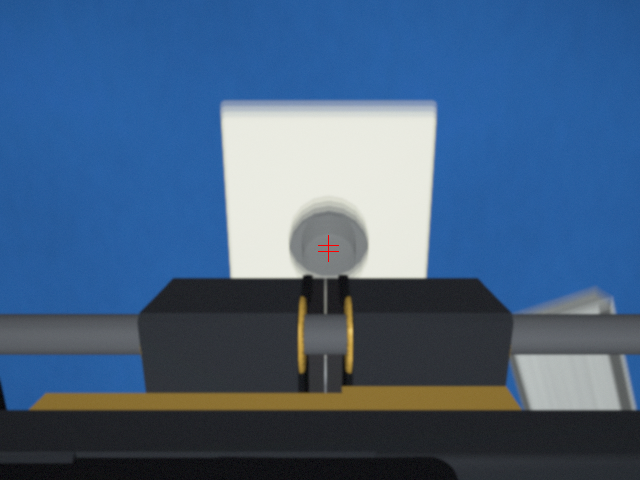

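View pics/s2.png

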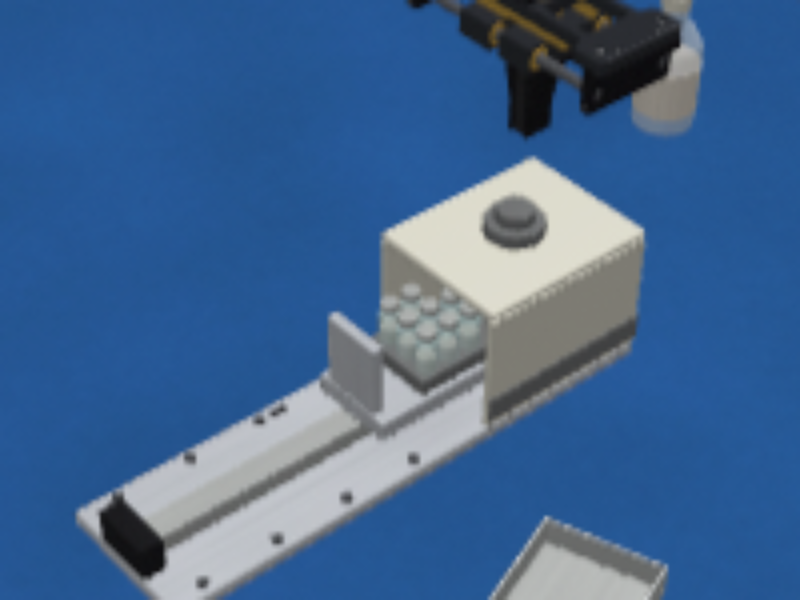

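The wrist view shows the button centred near (329,250), with both markers on it. The scene crop shows the carriage well under the hood, its plate at (355,360) still outside, and dish and bottle in place. Descend on the button.

>>> {"fn": "jog_arm", "kwargs": {
  "commands": [
    [0, 0.002, -0.003, -0.03, 0, 0, 0],
    [0, 0.002, -0.003, -0.06, 0, 0, 0],
    [0, 0.002, -0.003, -0.09, 0, 0, 0],
    [0, 0.002, -0.003, -0.11, 0, 0, 0],
    [0, 0.002, -0.003, -0.11, 0, 0, 0]
  ]
}}

```text
time: 14.42
position: [0.5787, 0.1449, 0.1426]
tool_rot: [-2.521, -1.872, 0.007]
ft_force: [-0.2, 0.8, 0.3]
grip_width: 0.001
grip_force: 0.0
```

>>> {"fn": "jog_arm", "kwargs": {
  "commands": [
    [0, 0, 0, -0.003, 0, 0, 0],
    [0, 0, 0, -0.006, 0, 0, 0],
    [0, 0, 0, -0.009, 0, 0, 0],
    [0, 0, 0, -0.012, 0, 0, 0],
    [0, 0, 0, -0.015, 0, 0, 0]
  ]
}}

```text
time: 14.83
position: [0.5811, 0.1456, 0.1384]
tool_rot: [2.522, 1.873, 0.002]
ft_force: [-0.4, 0.0, 3.5]
grip_width: 0.005
grip_force: 1.3
```

>>> {"fn": "jog_arm", "kwargs": {
  "commands": [
    [0, 0, 0, -0.002, 0, 0, 0],
    [0, 0, 0, -0.004, 0, 0, 0],
    [0, 0, 0, -0.006, 0, 0, 0],
    [0, 0, 0, -0.008, 0, 0, 0],
    [0, 0, 0, -0.01, 0, 0, 0]
  ]
}}

```text
time: 15.25
position: [0.5811, 0.1457, 0.1343]
tool_rot: [2.522, 1.873, 0.003]
ft_force: [-4.1, -0.6, 16.2]
grip_width: 0.005
grip_force: 7.9
```

>>> {"fn": "jog_arm", "kwargs": {
  "commands": [
    [0, 0, 0, -0.002, 0, 0, 0],
    [0, 0, 0, -0.004, 0, 0, 0],
    [0, 0, 0, -0.006, 0, 0, 0],
    [0, 0, 0, -0.006, 0, 0, 0],
    [0, 0, 0, -0.006, 0, 0, 0]
  ]
}}

```text
time: 15.67
position: [0.5812, 0.1457, 0.1341]
tool_rot: [-2.522, -1.872, -0.004]
ft_force: [-8.2, -1.8, 25.2]
grip_width: 0.004
grip_force: 12.5
```

The button bottomed out (z stopped at 0.134 while the force rose to 25 N). Retreat.

>>> {"fn": "jog_arm", "kwargs": {
  "commands": [
    [0, 0, 0, 0.02, 0, 0, 0],
    [0, 0, 0, 0.06, 0, 0, 0],
    [0, 0, 0, 0.12, 0, 0, 0],
    [0, 0, 0, 0.18, 0, 0, 0],
    [0, 0, 0, 0.24, 0, 0, 0]
  ]
}}

```text
time: 16.08
position: [0.5797, 0.1454, 0.2499]
tool_rot: [-2.522, -1.872, 0.003]
ft_force: [1.3, 0.0, 0.5]
grip_width: 0.004
grip_force: 0.0
```

>>> {"fn": "jog_arm", "kwargs": {
  "commands": [
    [0, 0, 0, 0, 0, 0, 0],
    [0, 0, 0, 0, 0, 0, 0],
    [0, 0, 0, 0, 0, 0, 0],
    [0, 0, 0, 0, 0, 0, 0],
    [0, 0, 0, 0, 0, 0, 0]
  ]
}}

```text
time: 16.5
position: [0.5796, 0.1454, 0.2478]
tool_rot: [-2.522, -1.873, 0.005]
ft_force: [0.2, 0.3, -0.3]
grip_width: 0.002
grip_force: 0.0
```

```bash
python3 - <<'E'
from bench import ctrl
from h import *
a=pickle.load(open("s2.pkl","rb"))["frame"];f=ctrl.get_image("scene")["frame"]
dif=cv2.absdiff(a,f).max(2)
print("reader diff",(dif[205:300,225:375]>40).sum(),"gel",(dif[145:185,370:393]>40).sum(),"dish",(dif[278:340,322:385]>40).sum(),"carton",(dif[310:415,95:200]>40).sum())
print(np.round(ctrl.get_state()["ft_force"],1))
cv2.imwrite("pics/s3.png",f[...,::-1])
E
```

```text
reader diff 0 gel 311 dish 0 carton 0
[-0.2  0.3  1.4]
```

View pics/s3.png

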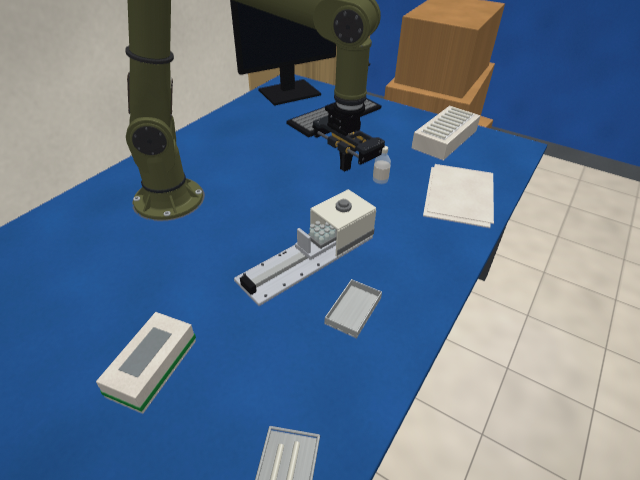

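The carriage is still docked, and the bottle at (382,165), the dish and the carton stand where they were. The bottle's pixel difference comes only from the gripper passing in front of it. The arm is clear, so I'm handing in.

```bash
python3 -c "
from bench import ctrl
print(ctrl.close_job())"
```

```text
the job is handed in; nothing more can be done
None
```

The carriage was pushed free, eased onto the docking contact with about 10 N of push and left resting there; the start button was then pressed to its stop, the dish, carton and bottle were left in place, and the job was handed in after about 16.5 s of robot time (no verdict was shown).

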